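Shut the marked bench air valve under its sliding cover

ROBOT

A 6-joint arm with a two-finger parallel gripper is mounted at the origin on the work surface. World frame = base frame: x ahead of the robot, y to its left, z up, the work surface at z = 0. Lengths are in m, angles in degrees, forces in N, time in s.
With the tool pointing down it reaches from about 0.225 to 0.725 m from the base axis. Payload 3.1 kg.
Tool frame: the origin (TCP) lies at the very end of the fingers, on their centre line; the grasp point (between the pads) lies 19 mm behind it; y points along the fingers, z is the direction in which the jaws open and shut, and the axes are right-handed (so a half turn about y gives the same grasp; the last joint's range is limited). The gripper opens to 85 mm and grips with 20 to 120 N. Pads are 22 mm wide; open, the fingers measure 114 mm over their backs; the gripper's body (76 mm by 85 mm) begins 54 mm behind the grasp point. The pads swing forward as they close: fully open they stand 13 mm farther back than shut.
Start: joints at [66.99, 2.75, 5.684, 92.934, 0, 82.678], TCP at [0.142, 0.505, 0.231] pointing down, gripper open.
Joint ranges: [-166.93, 166.93], [-56.73, 111.36], [-69.38, 81.34], [-121.58, 131.49], [-85.45, 84.26], [-180, 180]. Speed limits (degrees/s): [159.86, 159.86, 180, 180, 180, 180].

INTERFACE

Orientations are given as [roll, pitch, yaw] about the fixed x, y, z axes, in that order (R = Rz(yaw) Ry(pitch) Rx(roll)).
In Python, from plant import * gives the robot as it stands. The module is installed in compiled form; this text tells all that it offers.
- The arm moves only by the tool servo_tool, never from a script. Its argument "steps" is text: rows parted by semicolons, each of 7 numbers parted by spaces: the shift along the tool's x, y, z in mm, then the turn, a rotation vector about the tool's x, y, z in rad, then the opening, from 0 (shut) to 1 (fully open). In form: tx ty tz ax ay az jaw; .... A call has 1 to 8 rows; each row is the pose to reach, as a shift and turn from the pose commanded when the call began, along the tool's axes at that moment; what a row does not reach only later rows make up. A row lasts 1/8 s, in which the tool goes at most 62.5 mm and 10.7 degrees, less where a joint would pass 70% of its speed; a pose out of reach is approached as far as the arm can. A call with a gripper value outside its range is refused whole. The fingers move at their own pace and stop on an object; "squeeze" is the grip in N (left out, the last holds). Time passes only in rows, so rows that repeat a pose let the fingers close. It gives the time, the measured TCP pose, the force and the opening at its end, in the units of the state.
- get_obs(): the state, without advancing time (a new reading comes with each control period).
- snapshot(name): name is "scene" or "top"; returns the picture (400x640x3 uint8, red, green, blue); there is no depth.
- camera_info(name): a dict with "K" (3x3 intrinsics, pixels), "dist" ([k1, k2, p1, p2, k3] as OpenCV has them; the pictures are not rectified), "R" (3x3) and "t" (3): a world point X has camera coordinates R X + t. Camera axes: x right, y down, z forward; pixel columns grow to the right and rows downward; lengths in m; the calibration is good to about 2 mm. A picture is of the moment at which its call begins. camera_info takes no time and is no camera call.
- hand_in(): hands the job in, once; it reports no verdict.
Trained networks look in the newest picture that a camera, given by its name, has taken for a name from the list of things; names that differ only in an ending like _2 or _b are one class to them, and where a whole thing is asked for, a point or a joint stands for the part that bears it (a point fixed in the world has none). Each returns a list of dicts, best first, with "confidence" (0 to 1); they miss things now and then, are a little off and sometimes report something else, mostly with a low value. They report only what shows in the picture. A call takes as long as a camera call. They do not tell look-alikes from the thing itself.
- outline_of(camera, label): "mask" (400x640 bool, what is visible of it) and "rect" ([left, top, right, bottom] in pixels, round what is visible of it).
The state is a dict: "clock": time; "joint_positions": joint angles; "joint_vel": joint speeds; "joint_torque": joint torques, N m; "ee_pos": TCP position; "eef_rot": TCP orientation; "wrist_force": force on the tool from outside, world axes, zero at the start; "torque": the same for the moment, N m; "width": finger opening in m.
Only numpy, scipy, OpenCV 4.12 (cv2) and the standard library are available. Lean on these libraries where they do the work, as an engineer would, in place of code of your own. Each camera call takes 0.05 s, during which the arm holds its last target.

TASK

On the bench air panel, push the grey cover by its yellow ridge all the way aside to the end of the blank half of the panel, uncovering the two valves, then push the red handle fully shut, a quarter turn so that it points along the panel towards the blank half. Nothing needs gripping, just push with the fingertips; do not lift the cover off the panel or tip it, do not turn the blue handle, and leave everything else on the bench where it is.

Things in the scene. Friction and masses are not known exactly. Their poses are not given: they have to be found in the camera images.
- panel: bench air panel: flat aluminium box 180 mm (its x) by 420 mm (its y), top 30 mm above the bench, fixed. Origin: centre of its underside; z up. Dark rails 10 mm high along its long edges and ends guide the cover along the panel's y. The two valves stand on its -y half; the +y half is blank and takes the cover when slid aside.
- cover: loose grey cover, about 0.4 kg, over the valves: a tunnel (roof, two long walls, open ends), 145 mm (x) by 180 mm (y), roof 84 mm above the bench. Origin: centre of its underside. It slides along the panel's y with 1 to 6 N of friction, clear of the valves: origin at panel y about -0.10 at the start, +0.108 against the end rail of the blank half.
- cover_ridge (a point): centre of the yellow ridge on the middle of the cover's roof: 70 mm along x, 12 mm thick along y, 20 mm tall (84 to 104 mm above the bench), the place to push the cover
- red_pivot (a point): pivot of the red valve handle (the marked valve), at the handle's mid-height, 67 mm above the bench; pivot axis vertical. The red valve stands at either of two places on the panel (panel frame x = 0.03, y = -0.15 or -0.06), the blue one at the other
- red_tip (a point): free end of the red handle, at mid-height, 60 mm from its pivot. The handle is a straight flat bar 14 mm wide and 10 mm thick (62 to 72 mm above the bench); the space under it is free beyond 24 mm from the pivot
- red_handle (a joint): angle of the red handle, rad: 0 = fully open, pointing along the panel's -x; 1.571 = fully shut, pointing along the panel's +y (clockwise seen from above), with a hard stop at each end. It stays where it is left; turning it takes about 0.12 N m (3 N near its tip)
- blue_handle (a joint): angle of the other, blue handle, same shape and same meaning; it must stay as it is
- blue_tip (a point): free end of the blue handle, 60 mm from its pivot
- tin: flat round aluminium tin, 56 mm across, 30 mm tall; origin under its centre; loose bystander on the bench
- meter: yellow hand-held multimeter lying flat, 140 x 75 x 32 mm; origin under its centre; loose bystander on the bench
- housing: open grey plastic instrument shell, 100 x 80 x 22 mm; origin under its centre; loose bystander on the bench
- battery: flat black battery pack with yellow stripes, 60 x 110 x 12 mm; origin under its centre; loose bystander on the bench
- board: green circuit board, 65 x 85 mm, 14 mm tall; origin under its centre; loose bystander on the bench
- driver: orange-handled screwdriver, 170 mm long, lying flat; loose bystander on the bench
- dustbrush: small wooden brush, 160 mm long, lying flat; loose bystander on the bench
Mind the look-alikes: they are no part of the job. What is shaped like the cover but pink or turquoise is not meant.

How it is judged (in metres and radians):
On the way, in this order (a step that is already met when the one before it is completed fails the run):
1. the cover has been slid to the end of the blank half (y of cover in the frame of panel above 0.092 m), for 0.2 s.
2. the red handle has been pushed shut (value of joint red_handle above 1.44 rad), for 0.2 s.
At the end, for the whole second after the job is handed in: The cover rests flat on the panel within about 15 mm of the end rail on the blank side, the red handle is within 7 degrees of fully shut, the blue handle's tip is within 10 mm of where it started, and the cover is at rest (y of cover in the frame of panel above 0.092 m and z of cover in the frame of panel between 0.024 and 0.036 m and value of joint red_handle above 1.44 rad and distance of blue_tip from where it was at the start of the episode below 0.01 m and linear speed of cover below 0.01 m/s); the robot touches nothing.
It fails at once if the cover is lifted more than 12 mm off the panel or tipped more than 10 degrees (z of cover in the frame of panel above 0.042 m or angle between cover's own z axis and vertical above 0.175 rad).
It fails at once if the blue handle's tip is moved more than 10 mm (distance of blue_tip from where it was at the start of the episode above 0.01 m).
It fails at once if a bystander is moved or lifted more than 30 mm (distance of any of tin, meter, housing, battery, board, driver, dustbrush from where it was at the start of the episode above 0.03 m).
It also fails if it takes over 51 s, if anything falls off the work surface, if the arm or the gripper's body presses on something with over 40 N, if the wrist force passes 120 N, or if a joint passes its speed limit or range.

## Working session

There is one attempt and no reset: what is moved stays moved. The work goes in short steps, Python scripts to look and compute and a tool call to move; the robot and the scene stay as the last step left them, time stands still between calls to the robot, and variables do not carry over. Pictures are saved under pics/ and viewed, and the job is handed in when it is done.

Besides the shell and the picture viewer there is one more tool, called after "Call:" as name(argument=value, ...) on one line, values as JSON. servo_tool: Moves the arm, as the interface text tells. Its arguments: {"type":"object","properties":{"steps":{"type":"string"},"squeeze":{"type":"number"}},"required":["steps"]}

```bash
mkdir -p pics; python3 - <<'E'
from plant import *
import cv2,numpy as np
for c in("scene","top"):
    im=snapshot(c); cv2.imwrite(f"pics/{c}0.png",im[:,:,::-1])
    i=camera_info(c); print(c,{k:np.round(v,4).tolist() for k,v in i.items()})
    for l in("panel","cover","cover_ridge"):
        for r in outline_of(c,l)[:3]: print(l,r["confidence"],r["rect"])
o=get_obs();print({k:np.round(v,3).tolist() for k,v in o.items()})
E
```

```text
scene {'K': [[395.0791, 0.0, 323.3542], [0.0, 395.0791, 190.9807], [0.0, 0.0, 1.0]], 'dist': [-0.0591, 0.0, 0.0, 0.0, 0.0], 'R': [[0.1617, 0.9868, -0.009], [0.6747, -0.1172, -0.7287], [-0.7202, 0.1118, -0.6847]], 't': [-0.0675, -0.3172, 1.6087]}
panel 0.72 [229.0, 198.3, 387.1, 255.4]
cover 0.95 [150.2, 150.6, 214.6, 195.3]
cover 0.69 [351.7, 132.0, 418.6, 183.2]
cover 0.59 [234.3, 189.4, 307.2, 241.9]
cover_ridge 0.69 [234.4, 189.8, 306.8, 241.2]
cover_ridge 0.58 [353.5, 131.2, 418.7, 179.4]
cover_ridge 0.38 [333.0, 183.2, 386.4, 198.1]
top {'K': [[506.8746, 0.0, 318.5791], [0.0, 506.8746, 201.0295], [0.0, 0.0, 1.0]], 'dist': [-0.0405, 0.0, 0.0, 0.0, 0.0], 'R': [[0.0222, -0.9996, -0.0152], [-0.985, -0.0193, -0.1717], [0.1713, 0.0188, -0.985]], 't': [-0.0297, 0.5612, 1.3869]}
panel 0.58 [262.1, 140.0, 417.8, 227.6]
panel 0.24 [339.3, 231.8, 396.3, 259.6]
cover 0.98 [442.5, 258.9, 512.8, 318.0]
cover 0.65 [338.9, 158.7, 415.1, 222.0]
cover 0.43 [360.6, 126.2, 396.1, 152.9]
cover_ridge 0.92 [336.0, 158.5, 414.4, 222.0]
cover_ridge 0.84 [194.7, 234.3, 268.2, 310.5]
cover_ridge 0.63 [437.6, 257.0, 508.2, 315.5]
{'clock': 0.4, 'joint_positions': [66.99, 2.757, 5.67, 92.934, 0.001, 82.677], 'joint_vel': [-0.102, -0.069, 0.169, 0.032, -0.002, 0.048], 'joint_torque': [-0.001, -33.811, 31.964, 0.005, -0.0, 0.0], 'ee_pos': [0.142, 0.505, 0.231], 'eef_rot': [-90.02, 0.003, -15.687], 'wrist_force': [1.495, 0.295, -0.068], 'torque': [0.009, -0.024, -0.025], 'width': 0.085}
```

View pics/top0.png

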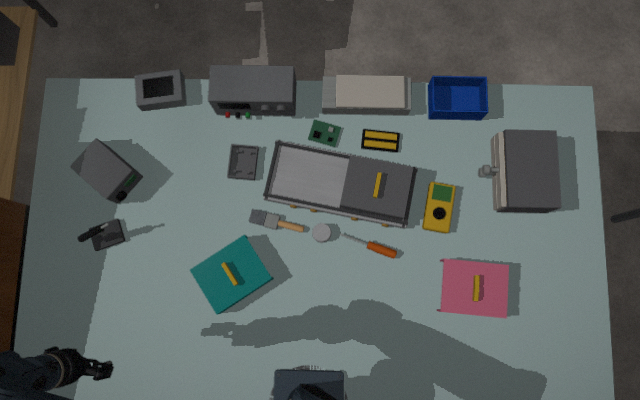

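View pics/scene0.png

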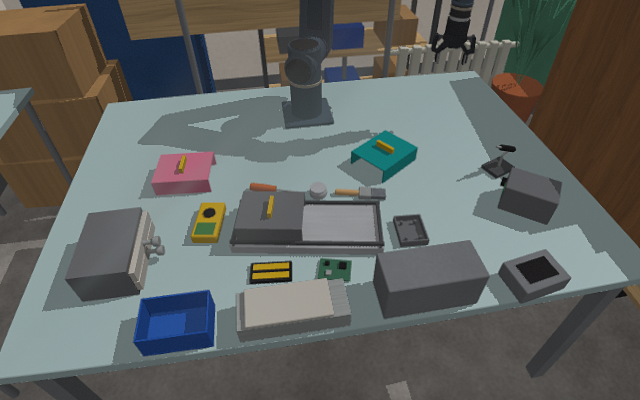

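```bash
python3 - <<'E'
import cv2
a=cv2.imread('pics/top0.png')[110:270,240:440]
cv2.imwrite('pics/top0c.png',cv2.resize(a,None,fx=3.7,fy=3.7,interpolation=cv2.INTER_CUBIC))
E
```

```text
(no output)
```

View pics/top0c.png

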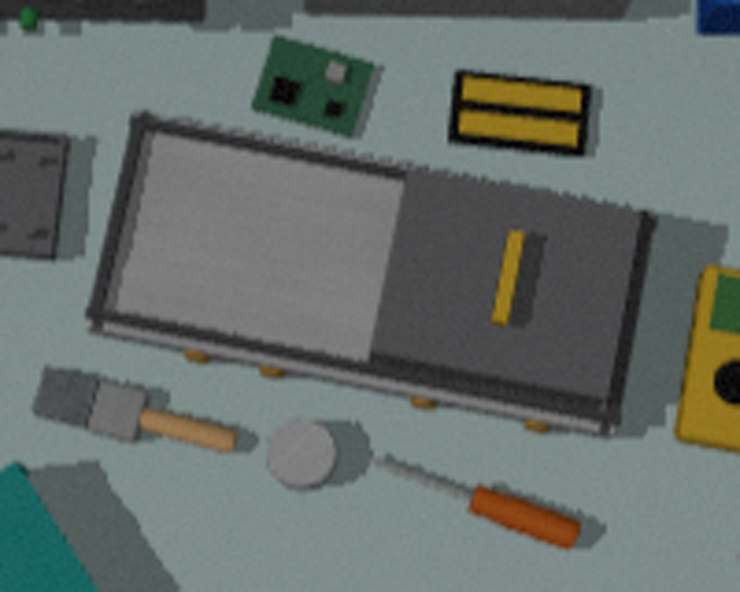

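```bash
cat > h.py <<'E'
from plant import *
import cv2,numpy as np
def ray(c,px,z):
    i=camera_info(c);K,d,R,t=[np.array(i[k],float) for k in("K","dist","R","t")]
    u=cv2.undistortPoints(np.array([[px]],float),K,d)[0,0]
    o=-R.T@t; v=R.T@np.array([u[0],u[1],1]); return (o+v*(z-o[2])/v[2])
def proj(c,P):
    i=camera_info(c);K,d,R,t=[np.array(i[k],float) for k in("K","dist","R","t")]
    return cv2.projectPoints(np.array(P,float).reshape(-1,3),cv2.Rodrigues(R)[0],t,K,d)[0][:,0]
E
python3 - <<'E'
from h import *
im=cv2.imread('pics/top0.png')
hsv=cv2.cvtColor(im,cv2.COLOR_BGR2HSV)
m=cv2.inRange(hsv,(18,120,100),(35,255,255)); mm=np.zeros_like(m); mm[165:205,365:395]=m[165:205,365:395]
ys,xs=np.nonzero(mm); print(len(xs),xs.min(),xs.max(),ys.min(),ys.max(),xs.mean(),ys.mean())
rc=cv2.minAreaRect(np.c_[xs,ys].astype(np.float32)); print(rc)
print("ridge",ray("top",(xs.mean(),ys.mean()),.102))
q=[(x/3.7+240-.4,y/3.7+110-.4) for x,y in((135,115),(90,322),(650,213),(612,430))]
C=np.array([ray("top",p,.04) for p in q]);print(C.round(4))
print("lens",[np.linalg.norm(C[a]-C[b]).round(4) for a,b in((0,1),(2,3),(0,2),(1,3))])
d=(C[0]+C[1]-C[2]-C[3]);print("yaw",np.degrees(np.arctan2(-d[0],d[1])),"centre",C.mean(0))
b=[ray("top",(x,y),.102) for x,y in zip(xs,ys)];b=np.array(b)[:,:2];c=b-b.mean(0)
w,v=np.linalg.eigh(c.T@c);print("ridge dir",np.degrees(np.arctan2(v[1,1],v[0,1])), np.ptp(c@v,axis=0))
E
```

```text
107 373 381 172 197 376.8878504672897 184.15887850467288
((376.84613037109375, 184.26922607421875), (4.118438720703125, 25.29897689819336), 11.309932708740234)
ridge [ 0.60229468 -0.17744581  0.102     ]
[[ 0.7392  0.1101  0.04  ]
 [ 0.5728  0.1388  0.04  ]
 [ 0.6675 -0.2938  0.04  ]
 [ 0.4969 -0.2631  0.04  ]]
lens [np.float64(0.1688), np.float64(0.1733), np.float64(0.4102), np.float64(0.4089)]
yaw -10.382161354058809 centre [ 0.6190961  -0.07700828  0.04      ]
ridge dir 169.57435023381905 [0.01136486 0.07086517]
```

The grey cover sits on the panel at top (377,190). The pink one at (475,288) and the turquoise one at (231,273) stand on the bench, so they are the look-alikes. The crop shows the yellow ridge at (377,184) on the grey cover. Its measured position fits panel y = -0.10 to within 2 mm, and its 71 x 11 mm size also fits.

```bash
cat >> h.py <<'E'
from scipy.spatial.transform import Rotation as Ro
YAW=-10.4; PC=np.array([.6203,-.0787]) # panel centre, from ridge & corners
a=np.radians(YAW);PX=np.array([np.cos(a),np.sin(a)]);PY=np.array([-np.sin(a),np.cos(a)])
def p2w(x,y): return PC+x*PX+y*PY
def w2p(w): d=np.array(w[:2])-PC; return np.array([d@PX,d@PY])
def go(x,y,z,yaw=YAW,tilt=None):
    o=get_obs(); R=Ro.from_euler('xyz',o['eef_rot'],degrees=True)
    T=np.r_[p2w(x,y),z]; G=Ro.from_euler('xyz',[-90,0,yaw],degrees=True)
    print('shift mm',(R.inv().apply(T-np.array(o['ee_pos']))*1000).round(1),'rot',(R.inv()*G).as_rotvec().round(4))
def st():
    o=get_obs();print(o['clock'],'tcp panel',w2p(o['ee_pos']).round(4),np.round(o['ee_pos'],4),np.round(o['eef_rot'],2),'F',np.round(o['wrist_force'],2))
E
python3 - <<'E'
from h import *
print(w2p(p2w(0,-.1)),p2w(0,-.1)); go(0,-.145,.231); go(0,-.145,.12)
E
```

```text
[ 5.37086885e-17 -1.00000000e-01] [ 0.60224809 -0.17705715]
shift mm [ 6.318e+02  3.000e-01 -5.773e+02] rot [ 0.0004 -0.0923 -0.0001]
shift mm [ 631.8  111.3 -577.3] rot [ 0.0004 -0.0923 -0.0001]
```

Call:
servo_tool(steps="45 0 -41 0 -0.09 0 0; 90 0 -82 0 -0.09 0 0; 135 0 -123 0 -0.09 0 0; 180 0 -164 0 -0.09 0 0; 225 0 -206 0 -0.09 0 0; 270 0 -247 0 -0.09 0 0; 315 0 -288 0 -0.09 0 0; 360 0 -329 0 -0.09 0 0")

```text
clock: 1.4
ee_pos: [0.4005, 0.0895, 0.2317]
eef_rot: [-90.0, -0.1, -10.5]
wrist_force: [1.0, 0.5, -0.2]
width: -0.0001
```

```bash
python3 - <<'E'
from h import *
st();go(0,-.145,.231)
E
```

```text
1.4 tcp panel [-0.2466  0.1258] [0.4005 0.0895 0.2317] [-8.996e+01 -8.000e-02 -1.055e+01] F [ 0.97  0.52 -0.17]
shift mm [ 247.2    0.8 -270.2] rot [-0.0007 -0.0026  0.0014]
```

Call:
servo_tool(steps="41 0 -45 0 0 0 0; 82 0 -90 0 0 0 0; 124 0 -135 0 0 0 0; 165 0 -180 0 0 0 0; 206 0 -225 0 0 0 0; 247 0 -270 0 0 0 0; 247 20 -270 0 0 0 0; 247 60 -270 0 0 0 0")

```text
clock: 2.4
ee_pos: [0.5949, -0.2212, 0.1719]
eef_rot: [-90.1, -0.2, -10.6]
wrist_force: [1.0, 0.3, -0.5]
width: -0.0
```

```bash
python3 - <<'E'
from h import *
st();go(0,-.145,.089)
cv2.imwrite("pics/t1.png",cv2.resize(snapshot("top")[110:270,240:440,::-1],None,fx=3.7,fy=3.7)); cv2.imwrite("pics/s1.png",cv2.resize(snapshot("scene")[130:270,200:420,::-1],None,fx=3.5,fy=3.5))
E
```

```text
2.4 tcp panel [ 0.0008 -0.1448] [ 0.5949 -0.2212  0.1719] [-90.06  -0.22 -10.62] F [ 0.95  0.32 -0.51]
shift mm [-1.1 82.9 -0.1] rot [ 0.001  -0.0038  0.0039]
```

View pics/s1.png

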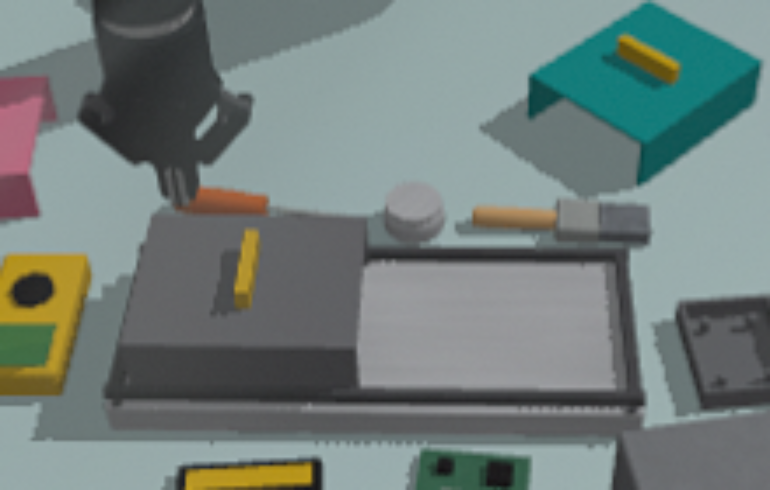

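The shut fingertips hang above and behind the ridge (ridge at crop (245,268)), on the valve side. I descend behind it.

Call:
servo_tool(steps="-1 30 0 0 0 0 0; -1 60 0 0 0 0 0; -1 75 0 0 0 0 0; -1 82 0 0 0 0 0; -1 82 0 0 0 0 0; -1 82 5 0 0 0 0; -1 82 10 0 0 0 0; -1 82 15 0 0 0 0")

```text
clock: 3.5
ee_pos: [0.5953, -0.204, 0.09]
eef_rot: [-90.0, -0.1, -10.5]
wrist_force: [0.6, -0.3, -0.7]
width: -0.0
```

```bash
python3 - <<'E'
from h import *
st()
cv2.imwrite("pics/s2.png",cv2.resize(snapshot("scene")[130:270,200:420,::-1],None,fx=3.5,fy=3.5))
E
```

```text
3.5 tcp panel [-0.002  -0.1277] [ 0.5953 -0.204   0.09  ] [-9.001e+01 -6.000e-02 -1.052e+01] F [ 0.56 -0.3  -0.71]
```

View pics/s2.png

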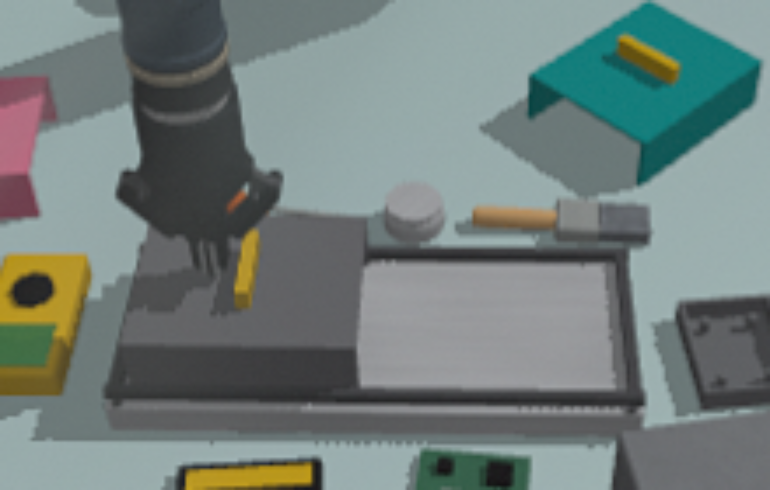

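Call:
servo_tool(steps="1 1 4 0 0 0 0; 1 1 8 0 0 0 0; 1 1 12 0 0 0 0; 1 1 16 0 0 0 0; 1 1 20 0 0 0 0; 1 1 24 0 0 0 0; 1 1 28 0 0 0 0; 1 1 32 0 0 0 0")

```text
clock: 4.55
ee_pos: [0.6017, -0.1728, 0.0883]
eef_rot: [-90.0, 0.0, -10.5]
wrist_force: [-1.0, -1.6, -0.3]
width: 0.0
```

```bash
python3 - <<'E'
from h import *
st()
cv2.imwrite("pics/s3.png",cv2.resize(snapshot("scene")[130:270,200:420,::-1],None,fx=3.5,fy=3.5))
E
```

```text
4.55 tcp panel [-0.0013 -0.0959] [ 0.6017 -0.1728  0.0883] [-90.     0.   -10.53] F [-1.03 -1.56 -0.29]
```

View pics/s3.png

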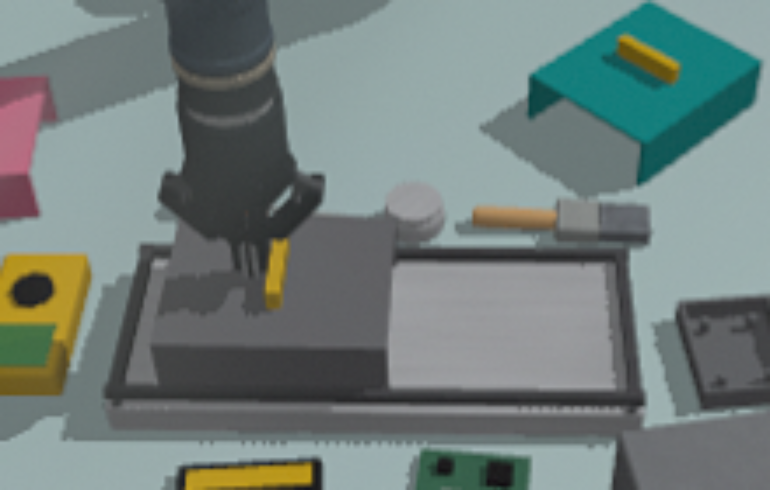

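The cover slides with low force (about 2 N) and stays flat. I keep pushing.

Call:
servo_tool(steps="1 0 7 0 0 0 0; 1 0 14 0 0 0 0; 1 0 21 0 0 0 0; 1 0 28 0 0 0 0; 1 0 35 0 0 0 0; 1 0 42 0 0 0 0; 1 0 49 0 0 0 0; 1 0 56 0 0 0 0")

```text
clock: 5.6
ee_pos: [0.613, -0.1177, 0.0883]
eef_rot: [-90.0, 0.0, -10.5]
wrist_force: [0.3, -1.2, -0.3]
width: 0.0003
```

Call:
servo_tool(steps="0 0 7 0 0 0 0; 0 0 14 0 0 0 0; 0 0 21 0 0 0 0; 0 0 28 0 0 0 0; 0 0 35 0 0 0 0; 0 0 42 0 0 0 0; 0 0 49 0 0 0 0; 0 0 56 0 0 0 0")

```text
clock: 6.6
ee_pos: [0.6232, -0.0627, 0.0884]
eef_rot: [-90.0, -0.0, -10.5]
wrist_force: [-0.4, -1.9, -0.7]
width: 0.0003
```

```bash
python3 - <<'E'
from h import *
st()
cv2.imwrite("pics/s4.png",cv2.resize(snapshot("scene")[130:270,200:420,::-1],None,fx=3.5,fy=3.5))
E
```

```text
6.6 tcp panel [-0.      0.0163] [ 0.6232 -0.0627  0.0884] [-90.    -0.   -10.53] F [-0.35 -1.88 -0.7 ]
```

View pics/s4.png

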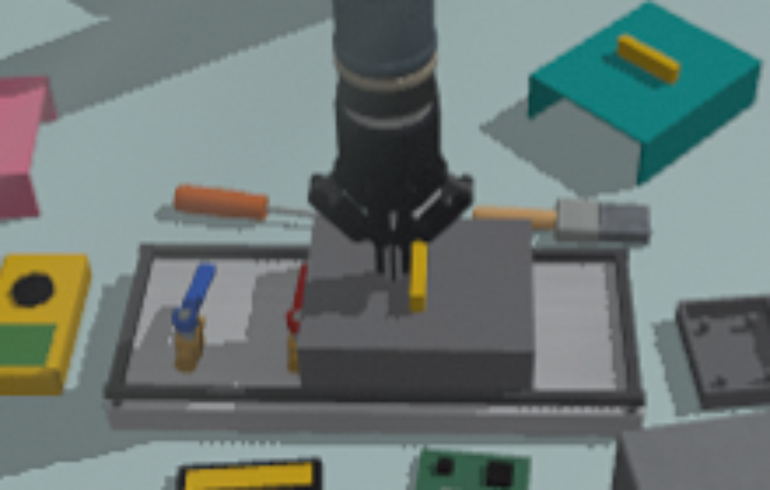

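Blue is at crop (190,300), the outer place, and red is at (298,300), the inner one. The cover has about 70 mm left.

Call:
servo_tool(steps="0 0 7 0 0 0 0; 0 0 14 0 0 0 0; 0 0 21 0 0 0 0; 0 0 28 0 0 0 0; 0 0 35 0 0 0 0; 0 0 42 0 0 0 0; 0 0 49 0 0 0 0; 0 0 55 0 0 0 0")

```text
clock: 7.65
ee_pos: [0.6333, -0.0086, 0.0883]
eef_rot: [-90.0, 0.0, -10.5]
wrist_force: [-0.5, -0.9, 0.3]
width: 0.0002
```

Call:
servo_tool(steps="0 0 3 0 0 0 0; 0 0 6 0 0 0 0; 0 0 8 0 0 0 0; 0 0 10 0 0 0 0; 0 0 11 0 0 0 0; 0 0 12 0 0 0 0; 0 0 13 0 0 0 0; 0 0 13 0 0 0 0")

```text
clock: 8.65
ee_pos: [0.6356, 0.0039, 0.0883]
eef_rot: [-90.0, -0.0, -10.5]
wrist_force: [-0.9, -1.5, -0.2]
width: -0.0003
```

```bash
python3 - <<'E'
from h import *
st()
cv2.imwrite("pics/s5.png",cv2.resize(snapshot("scene")[130:270,200:420,::-1],None,fx=3.5,fy=3.5))
E
```

```text
8.65 tcp panel [0.0001 0.084 ] [0.6356 0.0039 0.0883] [-89.99  -0.   -10.53] F [-0.87 -1.45 -0.23]
```

View pics/s5.png

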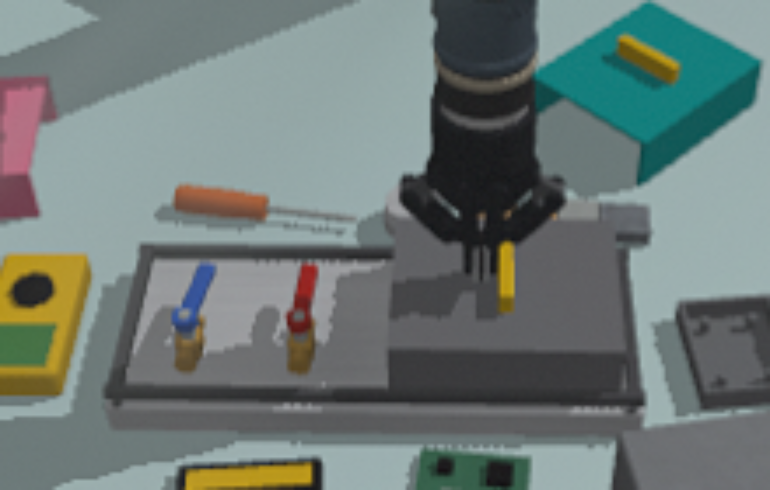

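Call:
servo_tool(steps="0 0 1 0 0 0 0; 0 0 2 0 0 0 0; 0 0 3 0 0 0 0; 0 0 3.5 0 0 0 0; 0 0 4 0 0 0 0; 0 0 4 0 0 0 0")

```text
clock: 9.45
ee_pos: [0.6363, 0.0078, 0.0883]
eef_rot: [-90.0, -0.0, -10.5]
wrist_force: [0.0, -1.3, 0.8]
width: -0.0004
```

Call:
servo_tool(steps="0 0 1 0 0 0 0; 0 0 1.5 0 0 0 0; 0 0 2 0 0 0 0; 0 0 2 0 0 0 0")

```text
clock: 9.95
ee_pos: [0.6366, 0.0094, 0.0883]
eef_rot: [-90.0, -0.0, -10.5]
wrist_force: [-0.9, -2.5, 0.1]
width: 0.0002
```

```bash
python3 - <<'E'
from h import *
st()
cv2.imwrite("pics/s6.png",cv2.resize(snapshot("scene")[130:270,200:420,::-1],None,fx=3.5,fy=3.5))
cv2.imwrite("pics/t6.png",cv2.resize(snapshot("top")[110:270,240:440,::-1],None,fx=3.7,fy=3.7))
E
```

```text
9.95 tcp panel [0.0002 0.0896] [0.6366 0.0094 0.0883] [-90.03  -0.   -10.54] F [-0.91 -2.53  0.07]
```

View pics/s6.png

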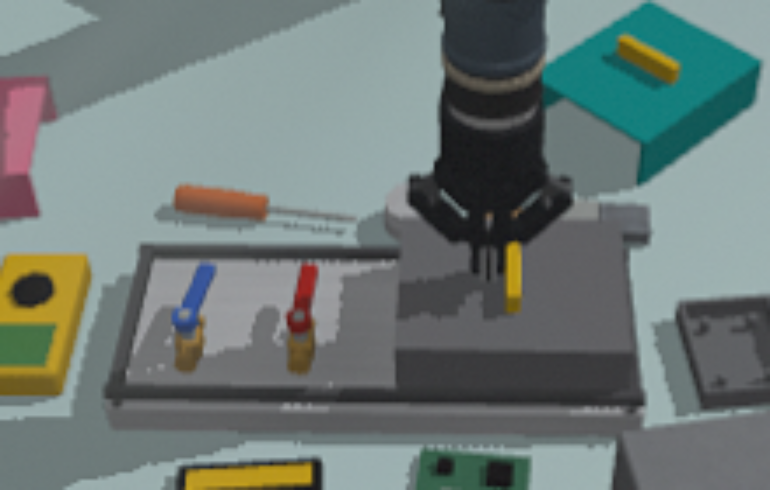

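View pics/t6.png

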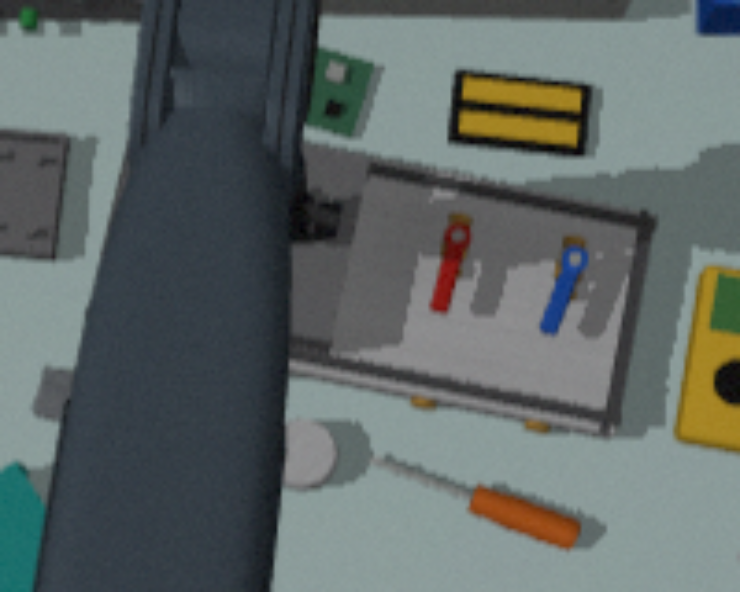

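The cover looks seated against the end rail. Red is at top crop (457,233) to (440,305), pointing along -x. Blue is at (573,258) to (549,330). I back off, rise, and measure.

Call:
servo_tool(steps="0 0 -4 0 0 0 0; 0 0 -10 0 0 0 0; 0 -20 -10 0 0 0 0; 0 -50 -10 0 0 0 0; 0 -80 -10 0 0 0 0; 0 -80 -10 0 0 0 0")

```text
clock: 10.8
ee_pos: [0.6369, -0.0003, 0.172]
eef_rot: [-89.9, -0.4, -10.5]
wrist_force: [-1.1, -0.1, -0.1]
width: 0.0001
```

```bash
python3 - <<'E'
from h import *
st()
f=lambda x,y:(x/3.7+240-.4,y/3.7+110-.4)
for n,p in dict(rpiv=(457,233),rtip=(440,310),bpiv=(573,258),btip=(547,333)).items(): print(n,w2p(ray("top",f(*p),.072)).round(4))
snapshot("scene");
im=snapshot("scene")
for l in("red_handle","blue_handle"):
  for r in outline_of("scene",l)[:2]: print(l,r["confidence"],r["rect"])
hsv=cv2.cvtColor(im,cv2.COLOR_RGB2HSV)
m=cv2.inRange(hsv,(18,120,100),(35,255,255)); mm=np.zeros_like(m); mm[190:225,335:355]=m[190:225,335:355]
ys,xs=np.nonzero(mm);print("ridge panel",w2p(ray("scene",(xs.mean(),ys.mean()),.096)),len(xs))
# red end points in scene
sx=lambda x,y:(x/3.5+200-.4,y/3.5+130-.4)
for n,p in dict(rpiv=(298,318),rtip=(309,266),bpiv=(185,318),btip=(208,266)).items(): print(n,w2p(ray("scene",sx(*p),.072)).round(4))
E
```

```text
10.8 tcp panel [0.0021 0.0801] [ 6.369e-01 -3.000e-04  1.720e-01] [-89.93  -0.38 -10.53] F [-1.11 -0.1  -0.09]
rpiv [ 0.0318 -0.0582]
rtip [-0.0292 -0.0568]
bpiv [ 0.0303 -0.1478]
btip [-0.0304 -0.1389]
ridge panel [0.00458422 0.10813084] 104
rpiv [ 0.0336 -0.0596]
rtip [-0.0236 -0.0558]
bpiv [ 0.0347 -0.1484]
btip [-0.0227 -0.1382]
```

The cover ridge is at panel y = 0.108, which is the end. Red pivot reads (0.032,-0.058), about its listed inner place, with its tip along -x. Blue is turned slightly towards red and leaves about a 60 mm gap. I move above that gap.

```bash
python3 - <<'E'
from h import *
go(-.026,-.099,.172);go(-.026,-.099,.12)
E
```

```text
shift mm [ -24.8   -5.5 -178.9] rot [-0.     -0.0023 -0.003 ]
shift mm [ -24.7   46.5 -178.9] rot [-0.     -0.0023 -0.003 ]
```

Call:
servo_tool(steps="-5 0 -36 0 0 0 0; -10 0 -72 0 0 0 0; -16 0 -108 0 0 0 0; -21 0 -144 0 0 0 0; -26 0 -178 0 0 0 0; -26 20 -179 0 0 0 0; -26 45 -179 0 0 0 0; -26 45 -179 0 0 0 0")

```text
clock: 12.0
ee_pos: [0.5736, -0.1704, 0.1189]
eef_rot: [-89.9, 0.5, -10.5]
wrist_force: [0.5, -0.3, -0.5]
width: -0.0004
```

```bash
python3 - <<'E'
from h import *
st();go(-.026,-.099,.058)
cv2.imwrite("pics/s7.png",cv2.resize(snapshot("scene")[130:270,200:420,::-1],None,fx=3.5,fy=3.5))
E
```

```text
12.0 tcp panel [-0.0293 -0.0986] [ 0.5736 -0.1704  0.1189] [-89.89   0.48 -10.55] F [ 0.46 -0.29 -0.54]
shift mm [ 3.9 60.8 -0.5] rot [-0.002  -0.0026 -0.0083]
```

View pics/s7.png

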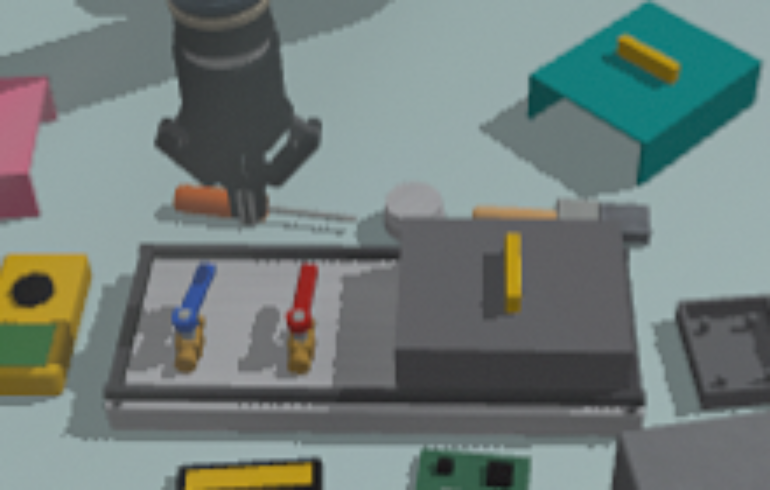

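The fingertips are above the gap, between blue (crop (208,266)) and red (309,266). I descend.

Call:
servo_tool(steps="2 20 0 0 0 0 0; 2 40 0 0 0 0 0; 2 55 0 0 0 0 0; 2 61 0 0 0 0 0; 2 61 0 0 0 0 0; 2 61 0 0 0 0 0")

```text
clock: 12.8
ee_pos: [0.5792, -0.172, 0.0633]
eef_rot: [-90.0, -0.1, -10.5]
wrist_force: [-0.6, 0.2, -0.4]
width: 0.0002
```

```bash
python3 - <<'E'
from h import *
st()
for p in [(-.026,-.082),(-.0252,-.057),(-.012,-.035),(-.0015,-.025),(.012,-.0195),(.016,-.0195)]: go(*p,.058)
cv2.imwrite("pics/s8.png",cv2.resize(snapshot("scene")[130:270,200:420,::-1],None,fx=3.5,fy=3.5))
E
```

```text
12.8 tcp panel [-0.0236 -0.0992] [ 0.5792 -0.172   0.0633] [-9.002e+01 -9.000e-02 -1.053e+01] F [-0.63  0.19 -0.36]
shift mm [-2.4  5.3 17.2] rot [ 0.0004 -0.0022  0.0016]
shift mm [-1.7  5.3 42.2] rot [ 0.0004 -0.0022  0.0016]
shift mm [11.5  5.3 64.3] rot [ 0.0004 -0.0022  0.0016]
shift mm [21.9  5.3 74.3] rot [ 0.0004 -0.0022  0.0016]
shift mm [35.4  5.4 79.8] rot [ 0.0004 -0.0022  0.0016]
shift mm [39.4  5.4 79.8] rot [ 0.0004 -0.0022  0.0016]
```

View pics/s8.png

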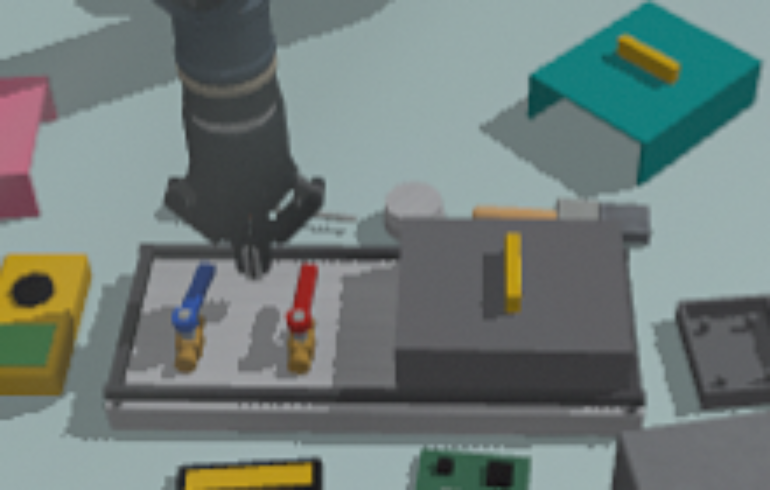

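Call:
servo_tool(steps="-1 5 4 0 0 0 0; -2 5 10 0 0 0 0; -2 5 17 0 0 0 0; -2 5 22 0 0 0 0; -2 5 27 0 0 0 0; -2 5 32 0 0 0 0; -2 5 37 0 0 0 0; -2 5 42 0 0 0 0")

```text
clock: 13.85
ee_pos: [0.5846, -0.1303, 0.0575]
eef_rot: [-90.0, -0.0, -10.6]
wrist_force: [-0.1, -2.7, -0.3]
width: -0.0003
```

```bash
python3 - <<'E'
from h import *
st()
for p in [(-.012,-.035),(-.0015,-.025),(.012,-.0195),(.016,-.0195)]: go(*p,.058)
cv2.imwrite("pics/s9.png",cv2.resize(snapshot("scene")[130:270,200:420,::-1],None,fx=3.5,fy=3.5))
E
```

```text
13.85 tcp panel [-0.0258 -0.0572] [ 0.5846 -0.1303  0.0575] [-9.003e+01 -5.000e-02 -1.055e+01] F [-0.14 -2.69 -0.33]
shift mm [13.7 -0.5 22.2] rot [ 0.0006 -0.0027  0.0009]
shift mm [24.2 -0.5 32.2] rot [ 0.0006 -0.0027  0.0009]
shift mm [37.7 -0.5 37.8] rot [ 0.0006 -0.0027  0.0009]
shift mm [41.7 -0.5 37.8] rot [ 0.0006 -0.0027  0.0009]
```

View pics/s9.png

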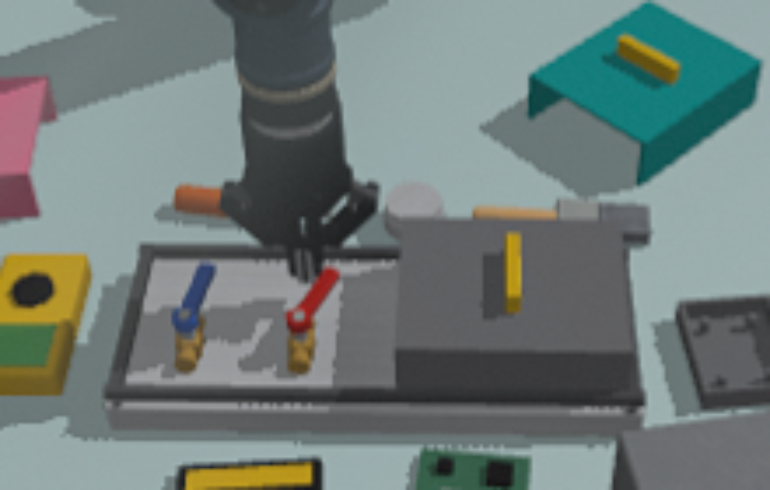

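The red handle has turned about 30°, as planned. I continue along the arc.

Call:
servo_tool(steps="3 0 6 0 0 0 0; 6 0 12 0 0 0 0; 10 0 17 0 0 0 0; 14 0 22 0 0 0 0; 17 0 26 0 0 0 0; 21 0 29 0 0 0 0; 24 0 32 0 0 0 0; 28 0 34 0 0 0 0")

```text
clock: 14.9
ee_pos: [0.6181, -0.102, 0.0571]
eef_rot: [-90.0, 0.0, -10.5]
wrist_force: [-2.1, -2.9, 0.6]
width: 0.0
```

Call:
servo_tool(steps="3 0 1 0 0 0 0; 5 0 2 0 0 0 0; 7 0 3 0 0 0 0; 9 0 3 0 0 0 0; 9 0 3 0 0 0 0")

```text
clock: 15.52
ee_pos: [0.6275, -0.1, 0.0571]
eef_rot: [-89.9, 0.0, -10.5]
wrist_force: [-1.5, -0.5, -0.4]
width: 0.0002
```

```bash
python3 - <<'E'
from h import *
st()
cv2.imwrite("pics/s10.png",cv2.resize(snapshot("scene")[130:270,200:420,::-1],None,fx=3.5,fy=3.5))
E
```

```text
15.525 tcp panel [ 0.0109 -0.0197] [ 0.6275 -0.1     0.0571] [-8.994e+01  1.000e-02 -1.051e+01] F [-1.46 -0.48 -0.4 ]
```

View pics/s10.png

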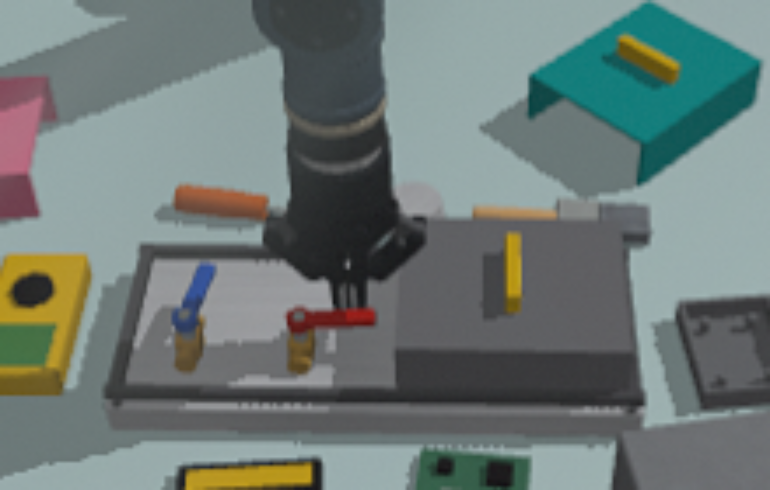

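Call:
servo_tool(steps="1 0 0 0 0 0 0; 2 0 0 0 0 0 0; 3 0 0 0 0 0 0; 4 0 0 0 0 0 0; 4 0 0 0 0 0 0")

```text
clock: 16.2
ee_pos: [0.6309, -0.1003, 0.0571]
eef_rot: [-89.9, 0.1, -10.5]
wrist_force: [-3.6, 4.1, 0.4]
width: -0.0003
```

```bash
python3 - <<'E'
from h import *
st()
cv2.imwrite("pics/s11.png",cv2.resize(snapshot("scene")[170:250,230:350,::-1],None,fx=6,fy=6,interpolation=cv2.INTER_CUBIC))
E
```

```text
16.2 tcp panel [ 0.0144 -0.0193] [ 0.6309 -0.1003  0.0571] [-8.991e+01  7.000e-02 -1.050e+01] F [-3.59  4.11  0.44]
```

View pics/s11.png

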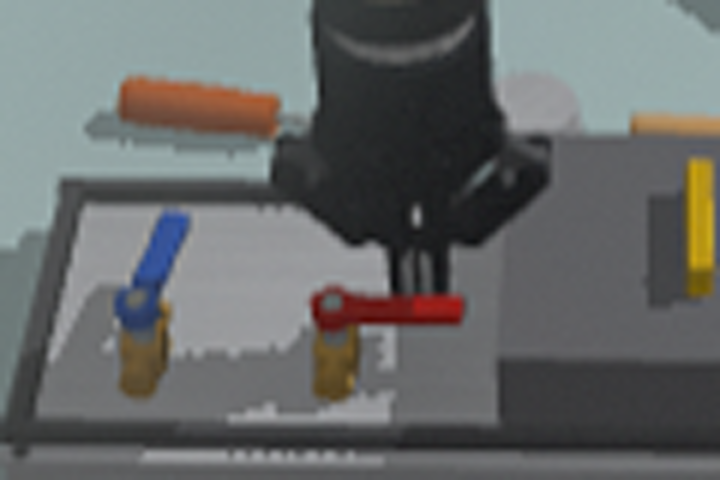

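Call:
servo_tool(steps="1 0 0 0 0 0 0; 2 0 0 0 0 0 0; 3 0 0 0 0 0 0; 3 0 0 0 0 0 0")

```text
clock: 16.75
ee_pos: [0.6311, -0.1003, 0.057]
eef_rot: [-89.9, 0.4, -10.5]
wrist_force: [-10.4, 4.7, 5.5]
width: 0.0002
```

```bash
python3 - <<'E'
from h import *
st()
im=snapshot("scene");cv2.imwrite("pics/s12.png",cv2.resize(im[170:250,230:350,::-1],None,fx=6,fy=6,interpolation=cv2.INTER_CUBIC))
E
```

```text
16.75 tcp panel [ 0.0145 -0.0193] [ 0.6311 -0.1003  0.057 ] [-89.92   0.4  -10.5 ] F [-10.35   4.68   5.5 ]
```

View pics/s12.png

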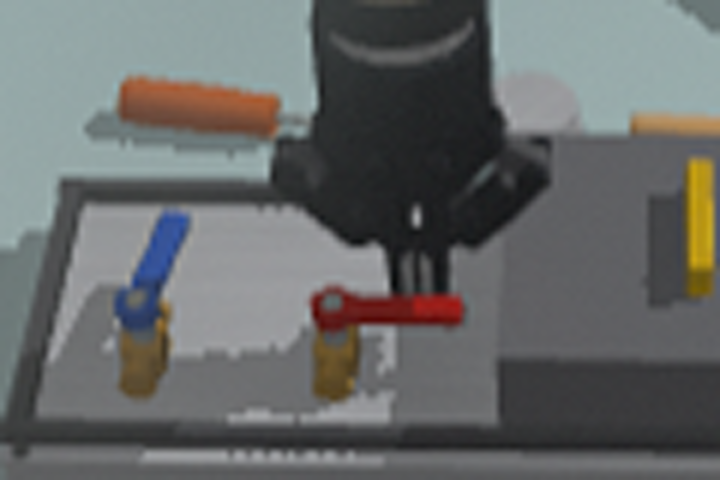

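Force has risen to 10 N with no further motion, which is the hard stop. I back off, rise clear, and measure.

Call:
servo_tool(steps="-4 0 0 0 0 0 0; -14 0 0 0 0 0 0; -24 0 -2 0 0 0 0; -24 -20 -2 0 0 0 0; -24 -60 -2 0 0 0 0; -50 -100 -2 0 0 0 0; -100 -120 -2 0 0 0 0; -100 -120 -2 0 0 0 0")

```text
clock: 17.8
ee_pos: [0.5341, -0.0855, 0.1803]
eef_rot: [-90.0, -0.2, -10.6]
wrist_force: [0.1, -0.2, -0.4]
width: -0.0
```

Call:
servo_tool(steps="-20 0 30 0 0 0 0; -40 0 80 0 0 0 0; -60 0 130 0 0 0 0; -80 0 180 0 0 0 0; -90 0 230 0 0 0 0; -90 0 280 0 0 0 0; -90 0 320 0 0 0 0; -90 0 320 0 0 0 0")

```text
clock: 18.8
ee_pos: [0.5061, 0.2479, 0.1763]
eef_rot: [-90.0, -0.0, -10.3]
wrist_force: [-0.5, -0.7, -0.6]
width: -0.0
```

```bash
python3 - <<'E'
from h import *
st()
t=snapshot("top");s=snapshot("scene")
cv2.imwrite("pics/t13.png",cv2.resize(t[110:270,240:440,::-1],None,fx=3.7,fy=3.7)); cv2.imwrite("pics/s13.png",cv2.resize(s[130:270,200:420,::-1],None,fx=3.5,fy=3.5))
h=cv2.cvtColor(t,cv2.COLOR_RGB2HSV)
roi=np.zeros(h.shape[:2],np.uint8);roi[160:205,340:415]=255
for n,m in(("red",cv2.inRange(h,(0,120,60),(8,255,255))|cv2.inRange(h,(172,120,60),(180,255,255))),("blue",cv2.inRange(h,(105,120,60),(125,255,255)))):
    ys,xs=np.nonzero(m&roi); P=np.array([w2p(ray("top",(x,y),.072)) for x,y in zip(xs,ys)])
    c=P-P.mean(0);v=np.linalg.eigh(c.T@c)[1][:,1];v*=np.sign(v@[-1,1]);print(n,len(xs),"angle rad",np.arctan2(v[1],-v[0]),P.min(0),P.max(0))
m=cv2.inRange(h,(18,120,100),(35,255,255));ys,xs=np.nonzero(m[150:200,290:350]);print("ridge",w2p(ray("top",(xs.mean()+290,ys.mean()+150),.102)))
E
```

```text
18.8 tcp panel [-0.1713  0.3006] [0.5061 0.2479 0.1763] [-8.998e+01 -1.000e-02 -1.032e+01] F [-0.51 -0.66 -0.58]
red 116 angle rad 1.5791937135456389 [ 0.01925436 -0.06792876] [ 0.03960776 -0.00024474]
blue 111 angle rad 0.18611535294212703 [-0.02898408 -0.15835172] [ 0.03826263 -0.13363056]
ridge [0.00074729 0.10883364]
```

View pics/t13.png

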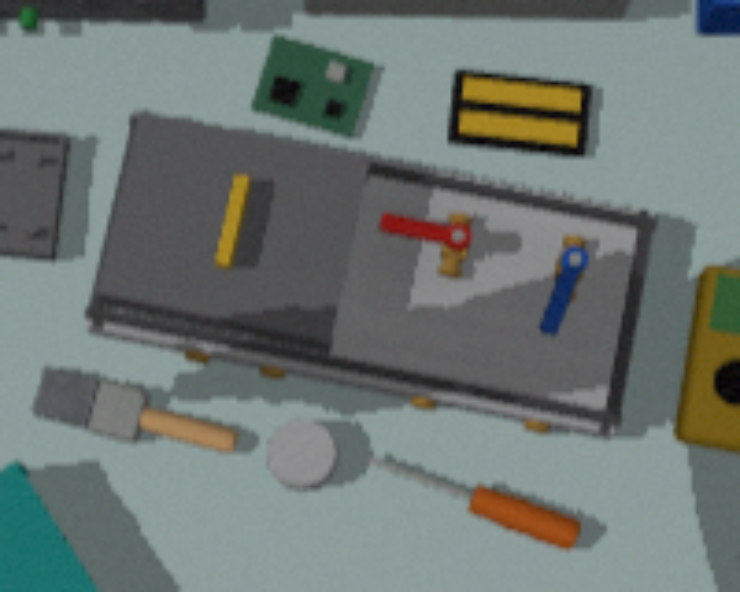

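View pics/s13.png

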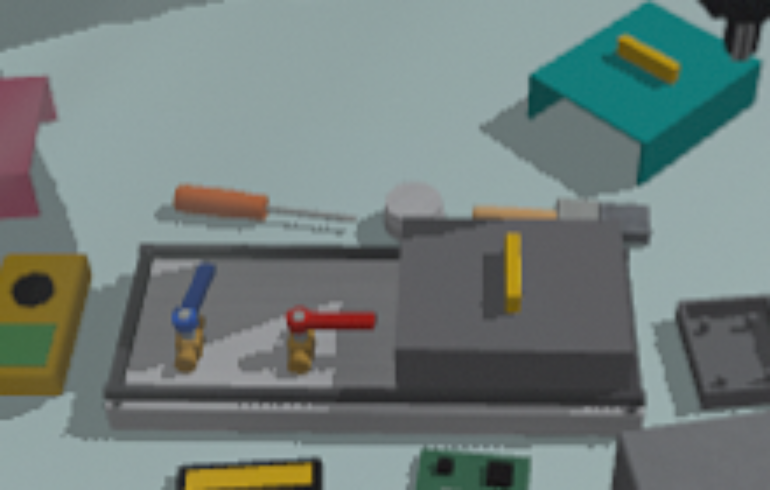

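Red reads 1.58 rad, so it is shut. The ridge is at y = 0.109, blue is where it was, and the bystanders haven't moved. The arm is clear.

```bash
python3 -c "
from h import *
hand_in();st()"
```

```text
the job is handed in; nothing more can be done
the job is handed in; nothing more can be done
```

I pushed the grey cover by its yellow ridge to the end of the blank half, then pushed the red handle shut until it met its hard stop. I backed the arm clear and handed the job in at about 19 s. The simulator gives no verdict, so the result rests on the checks below.

- **Cover:** the ridge measured at panel y of about 0.109 m, and the cover lay flat against the end rail. The pushing force stayed at about 1 to 3 N.
- **Red handle:** it measured about 1.58 rad. At the end of the push the force rose to about 10 N with no further motion, which I took as the stop.
- **Blue handle:** its tip looked unmoved at the same pixels before and after.
- **Bystanders:** those in view looked unmoved in the final pictures.
- **Robot:** nothing was being touched at the end. The wrist force was only at its noise level, about 1 N.

No check failed. The top-camera panel corners measured about 10 mm smaller than the stated panel size. I relied on the centre and angle instead, which agreed with the ridge and both valve positions to about 2 mm. In the scene view, heights made some readings differ by up to about 8 mm.

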